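Hold the magnifier over the map's legend

ROBOT

A 6-joint arm with a two-finger parallel gripper is mounted at the origin on the work surface. World frame = base frame: x ahead of the robot, y to its left, z up, the work surface at z = 0. Lengths are in m, angles in degrees, forces in N, time in s.
With the tool pointing down it reaches from about 0.4 to 0.825 m from the base axis. Payload 7 kg.
Tool frame: the origin (TCP) lies at the very end of the fingers, on their centre line; the grasp point (between the pads) lies 19 mm behind it; z points along the fingers, y is the line along which they close (so a half turn about z gives the same grasp; the last joint's range is limited). The gripper opens to 88 mm and grips with 3 to 60 N. Pads are 19 mm wide; open, the fingers measure 130 mm over their backs; the gripper's body (78 mm by 193 mm) begins 47 mm behind the grasp point.
Start: joints at [-60.155, 20.546, 0.682, 0, -70.136, -16.507], TCP at [0.156, -0.657, 0.187] pointing down, gripper open.
Joint ranges: [-176.03, 176.03], [-82.01, 121.73], [-58.28, 71.71], [-173.87, 95.51], [-174.79, -0.11], [-173.66, 173.66]. Speed limits (degrees/s): [136.94, 136.94, 172.46, 180, 180, 180].

INTERFACE

Orientations are given as [roll, pitch, yaw] about the fixed x, y, z axes, in that order (R = Rz(yaw) Ry(pitch) Rx(roll)).
In Python, from plant import get_state, imaging, r, finder gives the robot as it stands.
- The arm moves only by the shell command python3 -m handwheel 'ROWS' [FORCE]. ROWS is JSON, a list of rows, each a list of 5 numbers: the closure, from 0 (fully open) to 1 (shut), then the shift along the world's x, y, z in cm, then the turn about the world's z in degrees. A call has 1 to 8 rows; each row is the pose to reach, as a shift and turn from the pose commanded when the call began; what a row does not reach only later rows make up. A row lasts 1/8 s, in which the tool goes at most 62.5 mm and 10.7 degrees, less where a joint would pass 70% of its speed; a pose out of reach is approached as far as the arm can. A call with a gripper value outside its range is refused whole. The fingers move at their own pace and stop on an object; FORCE is the grip in N (left out, the last holds). Time passes only in rows, so rows that repeat a pose let the fingers close. It gives the time, the measured TCP pose, the force, the opening and the grip force at its end, in the units of the state.
- get_state(): the state, without advancing time (a new reading comes with each control period).
- imaging.capture(name): name is "scene" or "top"; returns (picture, depth): 480x640x3 uint8, red, green, blue; 480x640 float32, m along the optical axis (not along the pixel's ray), 0 where there is no reading.
- imaging.get_calibration(name): a dict with "fx", "fy", "cx", "cy" (pixels), "rvec" (rotation vector, rad) and "tvec" (3), from world to camera coordinates, as OpenCV has them. Camera axes: x right, y down, z forward; pixel columns grow to the right and rows downward; lengths in m; the calibration is good to about 2 mm. A picture is of the moment at which its call begins. get_calibration takes no time and is no camera call.
- r.close_job(): hands the job in; it is judged then, once.
Trained networks look in the newest picture that a camera, given by its name, has taken for a name from the list of things; names that differ only in an ending like _2 or _b are one class to them, and where a whole thing is asked for, a point or a joint stands for the part that bears it (a point fixed in the world has none). Each returns a list of dicts, best first, with "p" (0 to 1); they miss things now and then, are a little off and sometimes report something else, mostly with a low value. They report only what shows in the picture. A call takes as long as a camera call. They do not tell look-alikes from the thing itself.
- finder.cut_out(camera, query): "region" (480x640 bool, what is visible of it) and "pixel" ([column, row] in pixels, amid what is visible of it).
The state is a dict: "time_s": time; "joints": joint angles; "qd": joint speeds; "joint_torque": joint torques, N m; "tcp_pos": TCP position; "eef_rot": TCP orientation; "contact_force": force on the tool from outside, world axes, zero at the start; "moment": the same for the moment, N m; "gripper_width": finger opening in m; "gripper_force": force on a finger pad.
Only numpy, scipy, OpenCV 4.12 (cv2) and the standard library are available. Lean on these libraries where they do the work, as an engineer would, in place of code of your own. Each camera call takes 0.05 s, during which the arm holds its last target. There are 200 camera calls.

TASK

I want to read the fine print of the map's legend (the small framed box of rows, not the photo inset): draw the magnifying glass by its handle out of its slanted desk stand and hold it with the lens level and centred over the legend, about 8 cm above the map. Do not touch the glass, and leave the stand, teacup, paperweight and glasses case where they are. Finish while still holding the magnifier there, raised and still; do not put it down.

Things in the scene. Friction and masses are not known exactly. Their poses are not given: they have to be found in the camera images.
- magnifier: Hand magnifier, 216 mm long, 145 g: flat wooden handle 120 x 20 wide x 14 mm thick, then a round steel rim (92 mm across, 9 mm thick) with a glass lens. Origin: centre of the handle's butt end. x: along the handle to the lens; y: across its 20 mm width; z: square to the lens. Starts with 45 mm of handle in the stand's socket, lens uppermost, x about 46 degrees above level (it sags in the play), y level, yaw as the stand.
- lens: The 75 mm glass lens with its centre as origin, fixed in the magnifier's rim, axes as the magnifier's. Not to be touched by the robot.
- lens_centre (a point): Centre of the lens, on the magnifier at x = 170 mm.
- grip (a point): Middle of the free part of the handle, on its centre line, at x = 82 mm of the magnifier, 37 mm beyond the socket's mouth. Grip it here across its 20 mm width; the rim starts 42 mm further on.
- stand: Desk stand, loose on the table, about 0.95 kg: steel base plate 130 (x) x 95 (y) x 12 mm with a slanted dark wooden socket block (43 mm wide, 37 mm thick, 53 mm long) on it. Origin: centre of the base's underside; z up. The socket leans up and towards the stand's +x, its axis 50 degrees above the horizontal.
- socket_floor (a point): Centre of the socket's floor, 30 mm above the table. The socket is a rectangular hole 23 x 17 mm, 45 mm deep (1.5 mm play each side of the handle), so the handle comes out freely if drawn straight along its own axis.
- socket_mouth (a point): Centre of the socket's mouth, 64 mm above the table.
- map: Printed map on a stiff laminated sheet 257 (x) x 364 (y) x 1 mm, fixed flat on the table. Origin: centre of its underside; z up.
- legend: The legend printed on the map: a framed white box 48 (x) x 67 (y) mm with six rows, each a small grey patch and a fine dark line. Origin: its centre. It is in one of two opposite corners of the map.
- photo_inset: A framed picture of a valley of the same 48 x 67 mm, printed on the map in the corner opposite the legend. Origin: its centre. Not the target.
- paperweight: Bystander: steel bar 22 (x) x 130 (y) x 14 mm with a small ball knob on top (34 mm high in all), about 310 g, lying on the map. Origin: centre of the underside.
- teacup: Bystander: white handleless tea cup, 72 mm across and 78 mm tall, standing beyond the stand. Origin: centre of the underside.
- glasses_case: Bystander: black hard glasses case 160 (x) x 60 (y) x 38 mm, on the table to the right of the map. Origin: centre of the underside.
Not all that is in view belongs to the job. Of the things like the stand, leave any that is yellow; of the rest the smaller one is meant. Leave any blue look-alike of the magnifier alone.

How it is judged:
By the outcome, as a careful person would: the job done as asked, in the order asked, and still so for the second after the job is handed in, while the arm keeps its last pose, push and grip.
It also fails if it takes over 38 s, if anything falls off the work surface, if the arm or the gripper's body presses on something with over 40 N, if the wrist force passes 120 N, or if a joint passes its speed limit or range.

## Working session

There is one attempt and no reset: what is moved stays moved. The work goes in short steps, Python scripts to look and compute and a shell command to move; the robot and the scene stay as the last step left them, time stands still between calls to the robot, and variables do not carry over. Pictures are saved under pics/ and viewed, at most 10 in all, crops included, and the job is handed in when it is done.

```bash
ls; mkdir -p pics; cat > h.py <<'E'
import numpy as np, cv2
from plant import get_state, imaging, r, finder
def cal(n):
    c=imaging.get_calibration(n); R=cv2.Rodrigues(np.array(c['rvec'],float))[0]; return c,R,np.array(c['tvec'],float).ravel()
def pts(n,depth,mask):
    c,R,t=cal(n); v,u=np.nonzero(mask&(depth>0)); z=depth[v,u]
    P=np.c_[(u-c['cx'])/c['fx']*z,(v-c['cy'])/c['fy']*z,z]
    return (P-t)@R
def onplane(n,uv,z0):
    c,R,t=cal(n); d=np.array([(uv[0]-c['cx'])/c['fx'],(uv[1]-c['cy'])/c['fy'],1])@R; o=-t@R
    return o+d*(z0-o[2])/d[2]
def save(n,name,box=None,s=1):
    p,d=imaging.capture(n); q=p if box is None else p[box[1]:box[3],box[0]:box[2]]
    cv2.imwrite('pics/'+name,cv2.resize(q,None,fx=s,fy=s,interpolation=cv2.INTER_CUBIC)[:,:,::-1]); return p,d
E
python3 - <<'E'
from h import *
for n in('scene','top'):
    p,d=save(n,n+'1.png'); np.save(n+'_d.npy',d); np.save(n+'_p.npy',p)
    c,R,t=cal(n); print(n,'cam pos',-t@R,c['fx'])
    for q in('magnifier','stand','legend','photo_inset','map','teacup','paperweight','glasses_case'):
        for o in finder.cut_out(n,q):
            P=pts(n,d,o['region']); print(q,round(o['p'],2),np.round(o['pixel']),o['region'].sum(),np.round(np.median(P,0),3) if len(P) else '')
E
```

```text
pics
scene cam pos [1.07042758 0.31028542 1.01262371] 463.3601898130353
magnifier 0.81 [318. 182.] 856 [ 0.287 -0.17   0.009]
magnifier 0.77 [409. 310.] 743 [0.61  0.237 0.157]
magnifier 0.45 [406. 327.] 1498 [0.561 0.245 0.013]
stand 0.71 [444. 258.] 1761 [0.356 0.248 0.013]
stand 0.64 [408. 322.] 1471 [0.563 0.245 0.013]
stand 0.57 [468. 404.] 5977 [0.654 0.425 0.018]
legend 0.67 [250. 238.] 377 [ 0.553 -0.226  0.002]
photo_inset 0.91 [299. 312.] 500 [0.656 0.001 0.002]
map 0.77 [278. 274.] 11401 [ 0.609 -0.096  0.001]
teacup 0.95 [371. 374.] 1118 [0.706 0.234 0.043]
paperweight 0.71 [222. 279.] 484 [ 0.7   -0.203  0.015]
glasses_case 0.79 [183. 193.] 1280 [ 0.544 -0.453  0.036]
top cam pos [ 0.44177635 -0.05706079  1.19401845] 446.60107516342134
magnifier 0.89 [374. 326.] 1463 [ 0.284 -0.174  0.01 ]
magnifier 0.72 [392. 224.] 466 [ 0.553 -0.228  0.002]
magnifier 0.58 [204. 199.] 1223 [0.607 0.234 0.152]
stand 0.91 [216. 304.] 1881 [0.342 0.24  0.014]
stand 0.88 [223. 234.] 1467 [0.53  0.22  0.014]
stand 0.72 [145. 187.] 3485 [0.643 0.412 0.019]
legend 0.84 [394. 223.] 444 [ 0.554 -0.227  0.002]
legend 0.53 [225. 233.] 1372 [0.526 0.219 0.014]
photo_inset 0.8 [309. 186.] 467 [0.656 0.002 0.003]
teacup 0.72 [218. 163.] 723 [0.725 0.241 0.041]
teacup 0.64 [349. 208.] 11614 [ 0.599 -0.108  0.002]
paperweight 0.73 [381. 173.] 426 [ 0.696 -0.207  0.015]
paperweight 0.72 [216. 160.] 744 [0.726 0.241 0.041]
glasses_case 0.96 [487. 228.] 1496 [ 0.532 -0.46   0.038]
```

View pics/scene1.png

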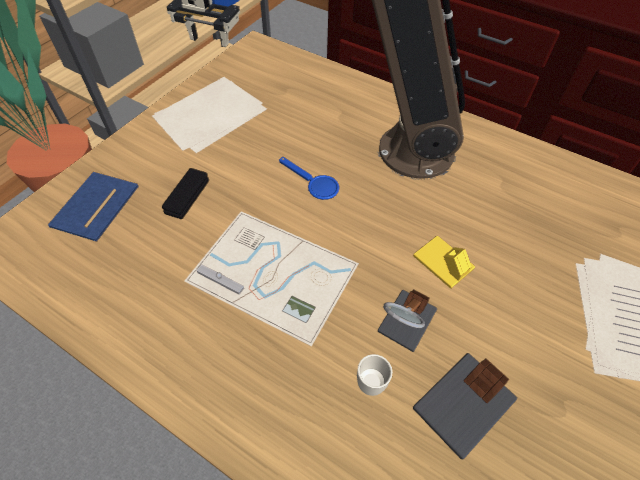

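View pics/top1.png

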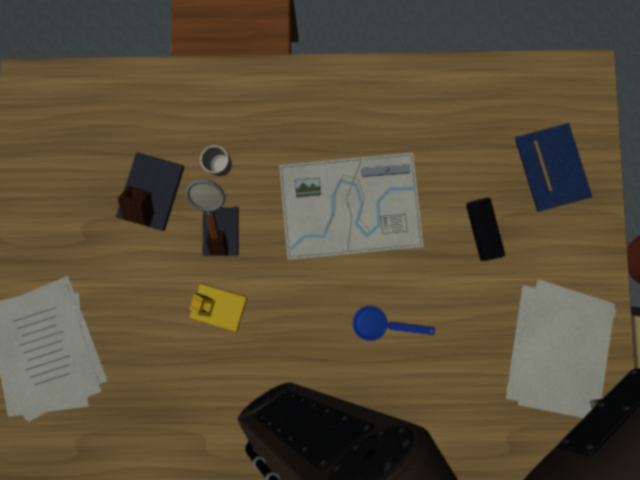

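The scene shows three stands: yellow at scene (444,258), large dark at (468,404) and small dark at (408,322). There are two magnifiers: the blue one lying at (318,182), and the steel one in the small stand at (405,315). There are two boxes on the map: rows (legend) at scene (250,238) / top (394,223), and a photo at scene (299,310) / top (309,186). I choose the small dark stand with the steel magnifier, and the row box. Next I'll check that in a crop and measure.

```bash
python3 - <<'E'
from h import *
s=get_state(); print({k:np.round(s[k],3) for k in('time_s','tcp_pos','eef_rot','contact_force','moment','gripper_width')})
ps,pt=np.load('scene_p.npy'),np.load('top_p.npy')
a=cv2.resize(ps[270:370,350:450],(400,400),interpolation=cv2.INTER_CUBIC); b=cv2.resize(pt[170:270,170:270],(400,400),interpolation=cv2.INTER_CUBIC)
cv2.imwrite('pics/crop.png',np.hstack([a,b])[:,:,::-1])
for n in('scene','top'):
    d=np.load(n+'_d.npy'); P=pts(n,d,np.ones((480,640),bool))
    B=P[(P[:,0]>.44)&(P[:,0]<.69)&(P[:,1]>.15)&(P[:,1]<.31)]
    base=B[(B[:,2]>.008)&(B[:,2]<.018)]
    print(n,'table z',np.median(B[abs(B[:,2])<.006][:,2]),'base rect',cv2.minAreaRect((base[:,:2]*1000).astype(np.float32)),len(base))
    L=B[B[:,2]>.118]; L=L[(L[:,0]>.54)]
    print('lens pts',len(L),L.min(0),L.max(0),L.mean(0))
    c=L.mean(0); u,sv,vt=np.linalg.svd(L-c); nrm=vt[2]*np.sign(vt[2][2]); print('normal',nrm,'sv',sv/np.sqrt(len(L)),'elev',90-np.degrees(np.arcsin(nrm[2])),'yaw',np.degrees(np.arctan2(-nrm[1],-nrm[0])))
    rc=cv2.minEnclosingCircle(((L-c)@vt[:2].T*1000).astype(np.float32)); print('circ',rc,'centre',c+np.array(rc[0])/1000@vt[:2])
    for q,z in(('legend',.001),('photo_inset',.001)):
        imaging.capture(n); o=finder.cut_out(n,q)[0]; v,u=np.nonzero(o['region']); rr=cv2.minAreaRect(np.c_[u,v].astype(np.float32)); print(q,onplane(n,rr[0],z),onplane(n,o['pixel'],z),o['p'])
E
```

```text
{'time_s': np.float64(0.9), 'tcp_pos': array([ 0.156, -0.657,  0.187]), 'eef_rot': array([-179.997,    0.   , -166.661]), 'contact_force': array([-0.455, -0.282,  0.128]), 'moment': array([0.017, 0.004, 0.051]), 'gripper_width': np.float64(0.088)}
scene table z 0.00036101552769493165 base rect ((581.9120483398438, 235.22369384765625), (94.93441772460938, 215.43861389160156), 89.84166717529297) 1217
lens pts 602 [0.56583267 0.18971067 0.11833308] [0.64578614 0.28024833 0.18892687] [0.61499158 0.23614726 0.16114639]
normal [-0.6936236   0.00095373  0.720337  ] sv [0.02760367 0.02261969 0.00177486] elev 43.9176891614062 yaw -0.07878133455184197
circ ((12.105062484741211, 0.9364538192749023), 53.18000030517578) centre [0.60624898 0.23646377 0.15272759]
legend [ 0.55410305 -0.22846737  0.001     ] [ 0.5501631  -0.23151772  0.001     ] 0.86
photo_inset [0.65469626 0.00098184 0.001     ] [0.64889855 0.0034906  0.001     ] 0.9
top table z 0.0007142316941385334 base rect ((582.259765625, 233.45944213867188), (95.2628402709961, 213.65310668945312), 89.10814666748047) 977
lens pts 1015 [0.56488745 0.18925396 0.11817647] [0.64494246 0.27837828 0.19064953] [0.61123466 0.23387307 0.15725326]
normal [-7.11140535e-01 -2.77741194e-04  7.03049830e-01] sv [0.02497347 0.02240998 0.00202317] elev 45.32779270939934 yaw 0.022377289174803007
circ ((6.945980072021484, -2.9653820991516113), 53.01957702636719) centre [0.60620778 0.23144277 0.15216757]
legend [ 0.55422057 -0.22765608  0.001     ] [ 0.55867582 -0.23107356  0.001     ] 0.91
photo_inset [0.65581747 0.00120309 0.001     ] [ 6.54432067e-01 -1.31854262e-04  1.00000000e-03] 0.97
```

View pics/crop.png

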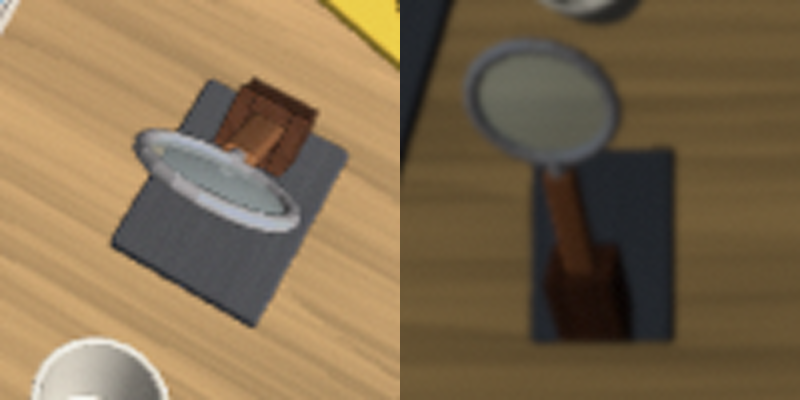

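The crop confirms it: the steel-rim magnifier sits in the small dark stand, yaw about 0, with the lens centre near (0.607, 0.2345, 0.153), which puts the grip at about (0.545, 0.2345, 0.090). That agrees with the 64 mm mouth height plus 37 mm of handle at 46°. I'll approach high, via the middle.

```bash
python3 -m handwheel '[[0,4,4,6,0],[0,10,8,12,-4],[0,15,13,14,-8],[0,20,18,14,-13.3],[0,24,23,14,-13.3],[0,28,28,14,-13.3],[0,31,33,14,-13.3],[0,34,38,14,-13.3]]' 30; python3 -m handwheel '[[0,0,6,0,0],[0,1,12,0,0],[0,2,18,0,0],[0,3,24,0,0],[0,4,30,0,0],[0,4.8,36,0,0],[0,4.8,42,0,0],[0,4.8,48,0,0]]'
```

```text
time_s: 2.3
tcp_pos: [0.4655, -0.322, 0.3268]
eef_rot: [-180.0, 0.0, -180.0]
contact_force: [0.8, -0.2, -0.2]
gripper_width: 0.0874
gripper_force: 0.0
time_s: 3.3
tcp_pos: [0.5122, 0.1582, 0.3268]
eef_rot: [180.0, 0.0, -179.9]
contact_force: [1.6, -0.2, -0.5]
gripper_width: 0.0875
gripper_force: 0.0
```

```bash
python3 -m handwheel '[[0,1.5,4,0,0],[0,3.2,7.6,0,0],[0,3.2,7.6,-3,0],[0,3.2,7.6,-6,0],[0,3.2,7.6,-8,0],[0,3.2,7.6,-8,0]]'
```

```text
time_s: 4.05
tcp_pos: [0.5437, 0.2317, 0.2451]
eef_rot: [-179.9, -0.1, -180.0]
contact_force: [0.3, -0.0, 0.8]
gripper_width: 0.0877
gripper_force: 0.0
```

```bash
python3 -m handwheel '[[0,0,0.2,-4,0],[0,0,0.2,-8,0],[0,0,0.2,-11,0],[0,0,0.2,-13,0],[0,0,0.2,-15,0],[0,0,0.2,-16.7,0],[0,0,0.2,-16.7,0]]'
python3 - <<'E'
from h import *
p,d=save('scene','s2.png',(330,230,490,350),5)
E
```

```text
time_s: 4.92
tcp_pos: [0.5442, 0.2339, 0.0789]
eef_rot: [-179.9, -0.1, -180.0]
contact_force: [-0.4, -0.5, -0.5]
gripper_width: 0.0876
gripper_force: 0.0
```

View pics/s2.png

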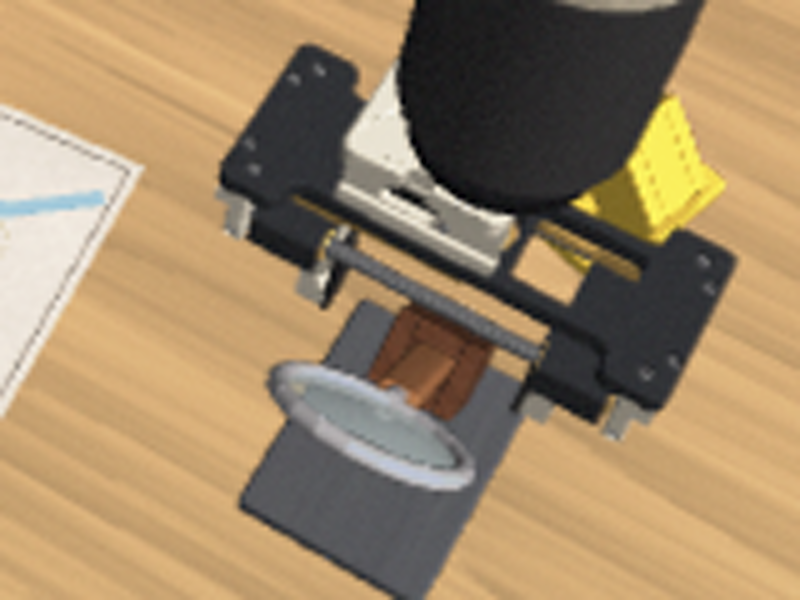

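Fingers straddle the handle at about (425,370), with the rim clear of the gripper body. Closing.

```bash
python3 -m handwheel '[[0.5,0,0,0,0],[0.7,0,0,0,0],[0.75,0,0,0,0],[0.8,0,0,0,0],[1,0,0,0,0],[1,0,0,0,0],[1,0,0,0,0],[1,0,0,0,0]]' 40; python3 -c "
from h import *
s=get_state(); print(s['tcp_pos'],s['contact_force'],s['moment'])"
```

```text
time_s: 5.98
tcp_pos: [0.5445, 0.2342, 0.0794]
eef_rot: [-180.0, -0.0, -180.0]
contact_force: [-0.4, -0.0, 0.5]
gripper_width: 0.0129
gripper_force: 0.0
[0.54450194 0.23421018 0.07944786] [-0.44744561 -0.04748896  0.52230892] [ 0.00546657 -0.01824162  0.03607349]
```

```bash
python3 - <<'E'
from h import *
p,d=imaging.capture('scene'); p2,d2=imaging.capture('top')
a=cv2.resize(p[270:370,360:460],(400,400),interpolation=cv2.INTER_CUBIC); b=cv2.resize(p2[170:270,170:270],(400,400),interpolation=cv2.INTER_CUBIC)
cv2.imwrite('pics/s3.png',np.hstack([a,b])[:,:,::-1])
s=get_state(); print(s['gripper_width'],s['gripper_force'])
for n,D in(('scene',d),('top',d2)):
    P=pts(n,D,np.ones((480,640),bool)); L=P[(P[:,0]>.54)&(P[:,0]<.67)&(abs(P[:,1]-.234)<.055)&(P[:,2]>.118)&(P[:,2]<.2)]
    print(n,L.min(0),L.max(0))
E
```

```text
0.0051670103172475655 0.0
scene [0.54013821 0.18056805 0.11802276] [0.64562181 0.2865763  0.19998305]
top [0.58298203 0.18860042 0.13142515] [0.64501359 0.27653879 0.19625837]
```

View pics/s3.png

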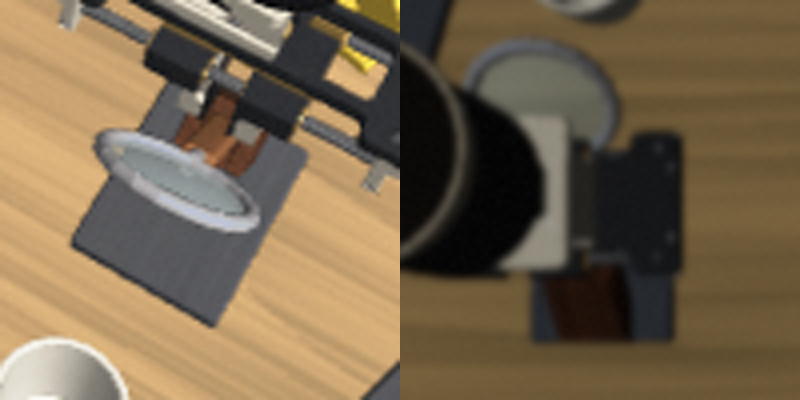

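```bash
python3 -m handwheel '[[1,0,0,0,0],[1,0,0,0,0]]' ; python3 - <<'E'
from h import *
p,d=save('scene','s4.png',(375,255,455,315),10)
P=pts('scene',d,np.ones((480,640),bool)).reshape(-1,3)
s=get_state(); print(s['gripper_width'],s['gripper_force'],s['moment'],s['contact_force'])
E
```

```text
time_s: 6.32
tcp_pos: [0.5445, 0.2342, 0.0795]
eef_rot: [180.0, -0.0, -180.0]
contact_force: [-0.6, 0.7, 0.2]
gripper_width: 0.0005
gripper_force: 0.0
0.00033887985744550077 0.0 [-0.00014643 -0.0302225   0.00524967] [-0.21387279  0.51816562  0.11857174]
```

View pics/s4.png

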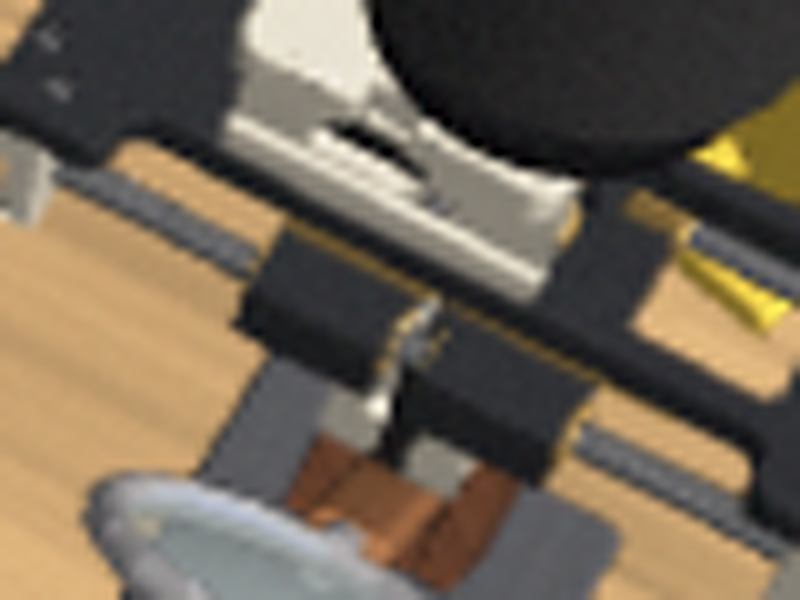

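```bash
python3 - <<'E'
from h import *
p,d=imaging.capture('scene'); 
def px(n,D,u,v):
    m=np.zeros((480,640),bool); m[v,u]=1; r=pts(n,D,m); return np.round(r[0],3) if len(r) else None
d0=np.load('scene_d.npy')
print('now: tip',[px('scene',d,u,v) for u,v in((411,297),(419,301),(418,303),(420,302))])
print('handle now',[px('scene',d,u,v) for u,v in((410,304),(412,305),(413,307),(410,307),(414,303))])
# handle in original clouds
for n in('scene','top'):
    D=np.load(n+'_d.npy'); P=pts(n,D,np.ones((480,640),bool)); C=np.load(n+'_p.npy')[D>0].reshape(-1,3) 
    B=(abs(P[:,1]-.234)<.006)&(P[:,0]>.46)&(P[:,0]<.66)&(P[:,2]>.02)
    Q=P[B]; 
    for i in np.argsort(Q[:,0])[::2]: print(n,np.round(Q[i],3),np.load(n+'_p.npy')[D>0][B][i])
E
```

```text
now: tip [array([0.555, 0.228, 0.134]), array([0.557, 0.247, 0.137]), array([0.554, 0.246, 0.124]), array([0.554, 0.25 , 0.131])]
handle now [array([0.557, 0.232, 0.108]), array([0.557, 0.236, 0.108]), array([0.563, 0.241, 0.114]), array([0.572, 0.236, 0.123]), array([0.539, 0.236, 0.089])]
scene [0.475 0.235 0.036] [126  96  65]
scene [0.477 0.23  0.038] [117  88  60]
scene [0.482 0.233 0.045] [83 59 40]
scene [0.485 0.232 0.048] [63 40 26]
scene [0.489 0.235 0.053] [60 37 27]
scene [0.494 0.239 0.059] [57 34 21]
scene [0.495 0.229 0.06 ] [59 36 25]
scene [0.5   0.237 0.066] [59 36 26]
scene [0.504 0.231 0.071] [55 31 17]
scene [0.507 0.234 0.074] [62 36 24]
scene [0.508 0.23  0.071] [91 56 37]
scene [0.509 0.228 0.058] [76 51 34]
scene [0.51  0.232 0.077] [90 55 38]
scene [0.51  0.238 0.059] [92 60 39]
scene [0.511 0.234 0.061] [83 51 31]
scene [0.512 0.234 0.072] [93 57 40]
scene [0.512 0.237 0.062] [101  66  44]
scene [0.513 0.236 0.076] [92 57 37]
scene [0.514 0.237 0.074] [91 57 36]
scene [0.514 0.233 0.071] [89 52 35]
scene [0.515 0.231 0.069] [86 54 36]
scene [0.515 0.232 0.0
[... 9401 characters left out ...]
0.238 0.177] [104 105  92]
top [0.631 0.23  0.174] [104 105  92]
top [0.633 0.238 0.177] [102 103  91]
top [0.633 0.234 0.176] [102 103  91]
top [0.634 0.239 0.182] [95 95 85]
top [0.635 0.233 0.179] [94 94 84]
top [0.635 0.229 0.177] [93 93 82]
top [0.636 0.231 0.185] [85 85 80]
top [0.637 0.237 0.181] [83 84 78]
top [0.637 0.24  0.18 ] [81 82 76]
top [0.638 0.231 0.187] [83 83 83]
top [0.638 0.233 0.186] [81 81 82]
top [0.64  0.228 0.188] [88 89 90]
top [0.64  0.231 0.187] [87 88 88]
top [0.64  0.233 0.187] [86 87 89]
top [0.642 0.235 0.19 ] [91 89 90]
top [0.642 0.24  0.187] [91 90 88]
top [0.644 0.233 0.189] [91 81 69]
top [0.645 0.237 0.188] [93 83 70]
top [0.645 0.229 0.185] [90 79 64]
```

```bash
python3 - <<'E'
from h import *
p,d=imaging.capture('scene'); c,R,t=cal('scene')
m=np.zeros((480,640),bool); m[285:312,395:435]=1
for v in range(290,312,2):
    out=[]
    for u in range(398,434,3):
        k=np.zeros((480,640),bool); k[v,u]=1; q=pts('scene',d,k)
        out.append('%3d/%3d/%3d'%tuple(np.round(q[0]*1000)) if len(q) else '----')
    print(v,' '.join(out))
# expected pixel of tip corners if TCP is right
for y in(.214,.234,.255):
    w=R@np.array([.554,y,.0795])+t; print(y,w[0]/w[2]*c['fx']+c['cx'],w[1]/w[2]*c['fy']+c['cy'])
E
```

```text
290 477/180/  0 473/186/  1 583/215/192 583/221/198 582/226/202 581/231/205 575/236/202 577/242/210 574/247/211 569/252/208 567/257/209 569/262/218
292 482/183/  1 485/190/ 13 481/197/ 13 583/222/191 582/227/196 555/229/156 555/235/162 580/244/207 578/249/209 574/254/209 572/259/211 567/264/209
294 487/185/ -1 492/193/ 15 487/199/ 14 484/205/ 15 555/224/142 555/230/148 583/240/200 584/246/207 582/251/210 579/256/210 574/260/208 571/266/209
296 498/189/ 11 494/195/ 11 493/202/ 15 556/220/130 554/225/134 553/231/138 581/241/191 583/247/199 582/252/203 581/257/207 578/262/207 575/267/208
298 504/192/ 12 500/198/ 12 496/204/ 12 521/215/ 63 556/227/129 554/233/132 554/239/137 583/248/192 582/254/196 582/259/202 583/264/208 579/269/208
300 508/194/ 10 504/200/ 11 499/206/  9 526/217/ 63 524/224/ 67 554/234/124 555/240/132 556/246/140 584/255/192 583/260/196 581/266/198 579/271/201
302 511/196/  8 510/203/ 13 506/209/ 13 529/219/ 61 542/228/ 90 537/233/ 88 558/242/129 557/248/134 517/249/ 72 514/255/ 74 585/267/199 463/263/  1
304 586/213/135 516/205/ 14 536/216/ 58 563/227/112 556/232/106 548/236/ 98 539/241/ 89 555/249/124 519/251/ 68 515/257/ 67 477/260/ 10 469/266/  2
306 587/214/129 588/220/136 515/214/ 12 572/229/120 566/235/116 559/239/110 546/244/ 94 525/247/ 63 522/253/ 65 495/257/ 24 484/262/ 13 478/268/  9
308 603/219/151 593/223/138 585/227/129 581/232/130 576/237/126 567/242/117 546/245/ 86 528/249/ 61 527/255/ 65 493/258/ 12 489/264/ 12 486/271/ 14
310 613/222/161 605/226/153 597/231/145 584/234/126 582/240/130 570/244/115 534/246/ 56 533/252/ 61 523/257/ 50 498/261/ 14 494/267/ 14 490/273/ 13
0.214 401.30661007390995 305.1065330801416
0.234 409.33533591859464 309.48389602547235
0.255 417.8700243851857 314.1371161959344
```

The reported z reads low. Depth shows the closed fingertips at z ≈ 0.121 (reading 0.0795), above the untouched handle, while x and y agree. I'll reopen, go 4.5 cm lower and check again.

```bash
python3 -m handwheel '[[0,0,0,0,0],[0,0,0,0,0],[0,0,0,0,0],[0,0,0,0,0],[0,0,0,0,0],[0,0,0,-1.5,0],[0,0,0,-3,0],[0,0,0,-4,0]]'; python3 - <<'E'
from h import *
p,d=save('scene','s5.png',(360,250,460,325),8)
P=pts('scene',d,np.ones((480,640),bool))
for a,b in((.195,.225),(.245,.275)):
    Q=P[(P[:,0]>.545)&(P[:,0]<.56)&(P[:,1]>a-.05*(a<.2))&(P[:,1]<b+.03*(a>.2))&(P[:,2]>.05)]; print(np.round(Q[np.argsort(Q[:,2])][:12],3).tolist())
E
```

```text
time_s: 7.48
tcp_pos: [0.5438, 0.2336, 0.0376]
eef_rot: [-179.9, -0.1, -180.0]
contact_force: [-0.1, 0.3, -0.7]
gripper_width: 0.0748
gripper_force: 0.0
[[0.553, 0.195, 0.078], [0.554, 0.198, 0.082], [0.555, 0.188, 0.083], [0.555, 0.193, 0.083], [0.556, 0.183, 0.084], [0.555, 0.185, 0.084], [0.55, 0.198, 0.085], [0.554, 0.195, 0.085], [0.555, 0.19, 0.085], [0.553, 0.197, 0.085], [0.553, 0.194, 0.086], [0.545, 0.197, 0.088]]
[[0.553, 0.282, 0.079], [0.553, 0.274, 0.08], [0.553, 0.279, 0.08], [0.548, 0.288, 0.082], [0.553, 0.276, 0.082], [0.555, 0.287, 0.082], [0.554, 0.284, 0.083], [0.553, 0.273, 0.084], [0.554, 0.286, 0.084], [0.555, 0.281, 0.086], [0.554, 0.283, 0.087], [0.555, 0.278, 0.087]]
```

View pics/s5.png

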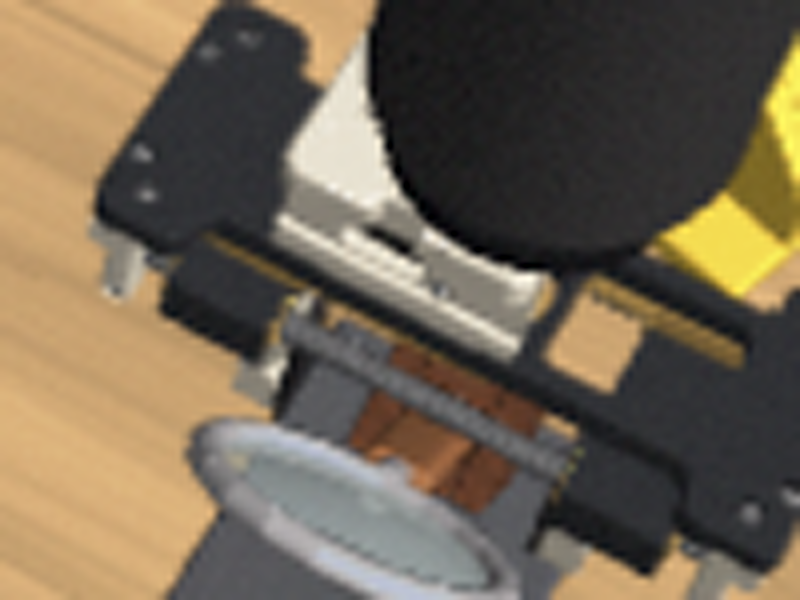

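Tips are now at 0.079, beside the handle, so the reading is about 4.1 cm low. Down 4 mm more, then close.

```bash
python3 -m handwheel '[[0.6,0,0,-0.4,0],[1,0,0,-0.4,0],[1,0,0,-0.4,0],[1,0,0,-0.4,0],[1,0,0,-0.4,0],[1,0,0,-0.4,0],[1,0,0,-0.4,0],[1,0,0,-0.4,0]]' 50;  python3 -c "
from h import *
s=get_state(); print(s['gripper_force'],s['contact_force'],s['moment'])"
```

```text
time_s: 8.52
tcp_pos: [0.5445, 0.2341, 0.0355]
eef_rot: [-180.0, 0.0, -180.0]
contact_force: [0.6, -0.7, 0.3]
gripper_width: 0.0194
gripper_force: 50.0
50.00222146511078 [ 0.56812285 -0.70149763  0.29503602] [-0.15031322 -0.0042181   0.06007208]
```

```bash
python3 -m handwheel '[[1,0.7,0,0.73,0],[1,1.4,0,1.46,0],[1,2.1,0,2.2,0]]'; python3 -m handwheel '[[1,0.7,0,0.73,0],[1,1.4,0,1.46,0],[1,2.1,0,2.2,0],[1,2.8,0,2.9,0],[1,2.8,0,4.5,0],[1,2.8,0,6.5,0],[1,2.8,0,8,0],[1,2.8,0,8,0]]';python3 - <<'E'
from h import *
p,d=save('scene','s6.png',(340,220,500,340),5)
print(get_state()['moment'])
E
```

```text
time_s: 8.9
tcp_pos: [0.5663, 0.2343, 0.0581]
eef_rot: [180.0, 0.0, -180.0]
contact_force: [0.9, -0.8, -0.9]
gripper_width: 0.0196
gripper_force: 50.0
time_s: 9.9
tcp_pos: [0.5942, 0.2348, 0.1393]
eef_rot: [179.9, 0.1, -179.9]
contact_force: [0.1, -0.2, -1.6]
gripper_width: 0.0199
gripper_force: 50.0
[0.0126077  0.13195335 0.0412544 ]
```

View pics/s6.png

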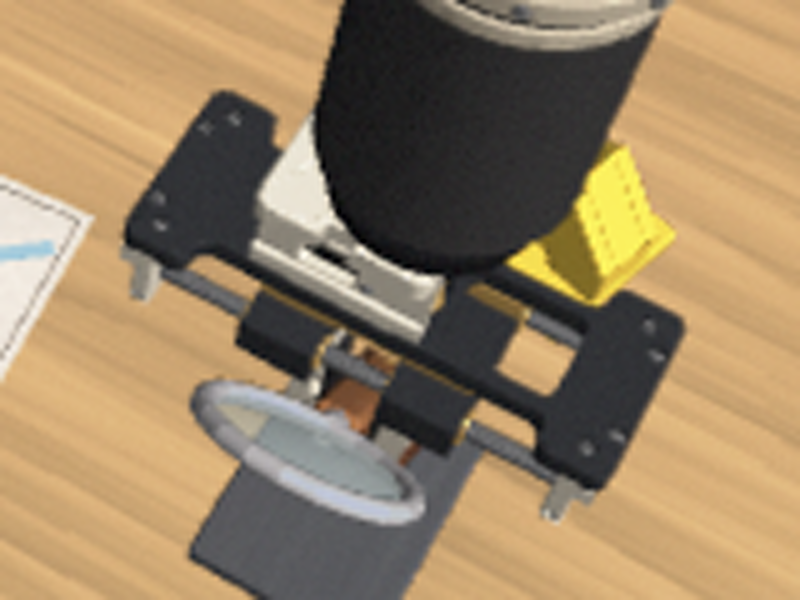

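The magnifier is out, still at about 45°, with the rim at (310,450) and the stand undisturbed. The wrist can't tilt, so I'll press the butt end on bare table (right of the stand, clear of the map) to pivot the handle level between the pads.

```bash
python3 -m handwheel '[[1,-3,-5,0,0],[1,-8,-10,0,0],[1,-13,-14,0,0],[1,-17,-17.5,-3,0],[1,-17,-17.5,-7,0],[1,-17,-17.5,-10.5,0],[1,-17,-17.5,-10.5,0]]' 35; python3 - <<'E'
from h import *
s=get_state(); print(s['contact_force'],s['moment'])
p,d=imaging.capture('scene'); P=pts('scene',d,np.ones((480,640),bool))
L=P[(P[:,0]>.455)&(P[:,0]<.56)&(P[:,1]<.12)&(P[:,1]>0)&(P[:,2]>.06)&(P[:,2]<.19)]
print(len(L),L.min(0),L.max(0))
u,sv,vt=np.linalg.svd(L-L.mean(0)); print(vt[2],sv/np.sqrt(len(L)))
E
```

```text
time_s: 10.82
tcp_pos: [0.4211, 0.0577, 0.0305]
eef_rot: [-179.8, -0.3, -180.0]
contact_force: [-0.4, 0.6, -1.0]
gripper_width: 0.0198
gripper_force: 35.0
[-0.38146922  0.56292777 -0.97700189] [ 0.01430518  0.0511727  -0.00699023]
508 [0.45505671 0.01124743 0.12056483] [0.52429015 0.10581619 0.18367693]
[ 0.51466803 -0.01578508 -0.85724422] [0.02723924 0.0254131  0.0088185 ]
```

```bash
python3 -m handwheel '[[1,0,0,-1.5,0],[1,0.5,0,-2.3,0],[1,1,0,-3,0],[1,1.5,0,-3.7,0],[1,1.9,0,-4.4,0],[1,2.1,0,-5,0],[1,2.1,0,-5,0]]' 30; cat > m.py <<'E'
from h import *
s=get_state(); x,y,z=s['tcp_pos']; print(s['contact_force'],s['moment'],s['gripper_width'])
for n in('scene','top'):
    p,d=imaging.capture(n); P=pts(n,d,np.ones((480,640),bool))
    zg=z+.0505
    L=P[(P[:,0]>x+.041)&(P[:,0]<x+.142)&(abs(P[:,1]-y)<.055)&(P[:,2]>max(.012,zg-.1))&(P[:,2]<zg+.12)]
    if len(L)<100: print(n,len(L)); continue
    A=np.c_[L[:,:2],np.ones(len(L))]; w=np.ones(len(L),bool)
    for _ in range(5):
        k=np.linalg.lstsq(A[w],L[w,2],rcond=None)[0]; w=abs(A@k-L[:,2])<.006
    L=L[w]; print(n,len(L),'pitch up',np.degrees(np.arctan(k[0])),'roll',np.degrees(np.arctan(k[1])),'mid',(L.min(0)+L.max(0))/2,'ext',np.ptp(L,0),'mean',L.mean(0))
E
python3 m.py
```

```text
time_s: 11.75
tcp_pos: [0.4447, 0.0593, -0.0177]
eef_rot: [-180.0, -0.0, -180.0]
contact_force: [0.9, 0.3, 2.3]
gripper_width: 0.0202
gripper_force: 30.0
[0.91423027 0.26511631 2.27252044] [ 0.15806291 -0.2839578  -0.03551741] 0.02020710315912245
scene 765 pitch up 20.256684440351094 roll -0.19810507365077548 mid [0.53274659 0.06164507 0.06833713] ext [0.09400533 0.08940319 0.04155666] mean [0.53614318 0.06227112 0.0712678 ]
top 870 pitch up 20.39608124592529 roll -0.3773407308735879 mid [0.53533429 0.05989419 0.07187786] ext [0.0815499  0.08936718 0.03691631] mean [0.53795161 0.05851282 0.07233323]
```

```bash
python3 -m handwheel '[[1,0.2,0,-0.6,0],[1,0.3,0,-1.1,0],[1,0.4,0,-1.5,0],[1,0.4,0,-1.8,0],[1,0.4,0,-2.0,0],[1,0.4,0,-2.0,0]]' 25; python3 m.py
```

```text
time_s: 12.6
tcp_pos: [0.4481, 0.059, -0.0378]
eef_rot: [-180.0, -0.0, -180.0]
contact_force: [0.3, 0.3, -0.7]
gripper_width: 0.0197
gripper_force: 25.0
[ 0.34997144  0.25145431 -0.65078607] [ 0.00648828 -0.07625938 -0.00875389] 0.01969265870821418
scene 933 pitch up 4.376052274214375 roll -0.19357864602355793 mid [0.53885241 0.06135042 0.02392153] ext [0.09938467 0.0894979  0.01740782] mean [0.54396621 0.06187866 0.02432626]
top 857 pitch up 4.763017730151436 roll 0.12298725976502616 mid [0.54504212 0.06045477 0.02529224] ext [0.08722112 0.08990526 0.01661768] mean [0.54679563 0.05880529 0.02504096]
```

```bash
python3 -m handwheel '[[1,0,0,-0.1,0],[1,0,0,-0.25,0],[1,0,0,-0.25,0]]' 25; python3 m.py; python3 -m handwheel '[[1,0,0,-0.25,0],[1,0,0,1,0],[1,0,0,3,0],[1,0,0,6,0],[1,0,0,9,0],[1,0,0,9,0]]' 55; python3 m.py
```

```text
time_s: 13.08
tcp_pos: [0.4484, 0.0591, -0.0391]
eef_rot: [-180.0, 0.0, -179.9]
contact_force: [-5.0, 0.3, 17.6]
gripper_width: 0.0196
gripper_force: 33.6
[-5.04553151  0.27166757 17.56213182] [0.04702268 2.08007674 0.05004194] 0.019627830981798468
scene 937 pitch up 3.4788393046090076 roll -0.03428039035108793 mid [0.53958312 0.06111301 0.0219322 ] ext [0.09999596 0.0902909  0.01578112] mean [0.54446716 0.06190416 0.02142596]
top 853 pitch up 3.816673343710439 roll -0.0756250930424849 mid [0.54512696 0.06073424 0.0217814 ] ext [0.08763576 0.08991468 0.01462205] mean [0.54690594 0.05889191 0.02191344]
time_s: 13.92
tcp_pos: [0.4497, 0.0599, 0.0518]
eef_rot: [179.9, 0.2, -180.0]
contact_force: [0.1, -0.1, -2.1]
gripper_width: 0.0193
gripper_force: 55.0
[ 0.14873383 -0.13470514 -2.12987812] [-0.02264054  0.10427445 -0.02899937] 0.01927986370457337
scene 1030 pitch up 3.9411187162980554 roll 0.23499545334518493 mid [0.54086192 0.06199466 0.1127465 ] ext [0.09974129 0.0898281  0.0158814 ] mean [0.54556154 0.06260512 0.11324696]
top 1010 pitch up 3.9622949738975093 roll 0.11923283157325065 mid [0.54595484 0.06029997 0.11165457] ext [0.08822391 0.09036135 0.01469711] mean [0.54709696 0.05901572 0.11218138]
```

Level to about 4° with the grip firm. The lens centre is at about (0.5445, 0.061, 0.110). Moving over the legend at (0.554, -0.228).

```bash
python3 -m handwheel '[[1,0.2,-2,0,0],[1,0.3,-6,0,0],[1,0.5,-11,0,0],[1,0.6,-16,0,0],[1,0.8,-21,-1,0],[1,0.9,-25,-2,0],[1,0.9,-28,-2.5,0],[1,0.9,-28.9,-2.9,0]]' 55; python3 -m handwheel '[[1,0,0,0,0],[1,0,0,0,0],[1,0,0,0,0]]'; python3 m.py; python3 - <<'E'
from h import *
p,d=save('top','t7.png',(330,150,490,270),5)
for n in('scene','top'):
    p,d=imaging.capture(n)
    for q in('stand','teacup','paperweight','glasses_case'):
        for o in finder.cut_out(n,q)[:3]: print(n,q,round(o['p'],2),np.round(np.median(pts(n,d,o['region']),0),3))
E
```

```text
time_s: 15.02
tcp_pos: [0.4559, -0.231, 0.019]
eef_rot: [180.0, -0.2, 179.9]
contact_force: [-0.3, 0.2, -1.3]
gripper_width: 0.0194
gripper_force: 55.0
time_s: 15.4
tcp_pos: [0.4578, -0.229, 0.0212]
eef_rot: [-180.0, 0.0, -179.9]
contact_force: [-0.2, 0.1, -1.9]
gripper_width: 0.0194
gripper_force: 55.0
[-0.20611943  0.05189919 -1.93712862] [-0.06579572  0.1444018   0.00870391] 0.019400388630696923
scene 809 pitch up 3.585262925834639 roll -0.008197646121977351 mid [ 0.54899077 -0.22665622  0.08212899] ext [0.10022533 0.09043707 0.01675282] mean [ 0.55378179 -0.22530311  0.08216895]
top 697 pitch up 3.6264111790508604 roll 0.06554849091512188 mid [ 0.56783044 -0.22797424  0.08331839] ext [0.05835715 0.09016842 0.01294685] mean [ 0.56572448 -0.22815015  0.08344522]
scene stand 0.81 [0.653 0.425 0.018]
scene stand 0.73 [0.356 0.247 0.013]
scene stand 0.55 [0.542 0.238 0.013]
scene teacup 0.66 [0.706 0.234 0.043]
scene teacup 0.3 [0.656 0.002 0.002]
scene paperweight 0.67 [ 0.699 -0.201  0.015]
scene paperweight 0.31 [0.541 0.237 0.013]
scene glasses_case 0.61 [ 0.546 -0.454  0.036]
top stand 0.85 [0.341 0.239 0.013]
top stand 0.78 [0.643 0.412 0.019]
top stand 0.56 [0.537 0.228 0.014]
top teacup 0.86 [0.725 0.241 0.04 ]
top paperweight 0.89 [ 0.696 -0.205  0.015]
top glasses_case 0.9 [ 0.532 -0.46   0.038]
```

View pics/t7.png

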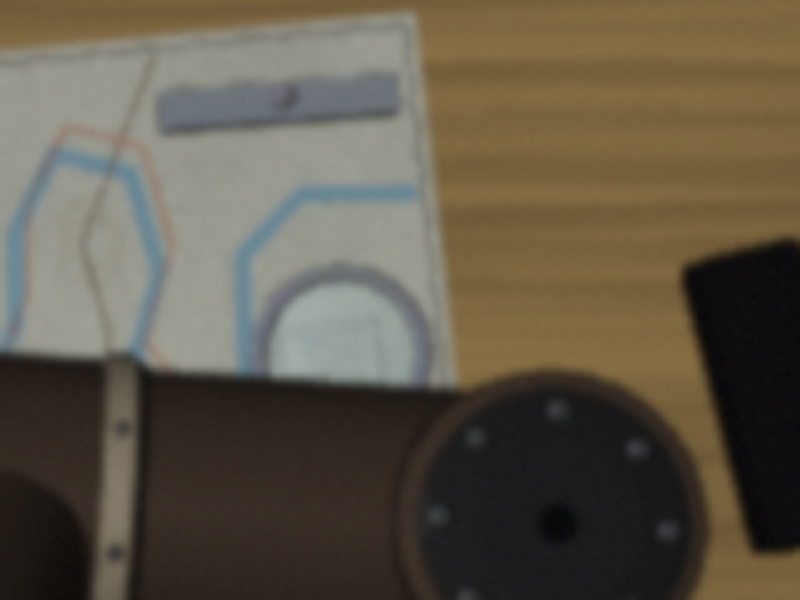

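The top view shows the lens at crop (345,335), ringed around the legend box. The bystanders haven't moved. One stand check, then I'll hand in.

```bash
python3 - <<'E'
from h import *
B={}
for k,D in(('before',np.load('top_d.npy')),('now',imaging.capture('top')[1])):
    P=pts('top',D,np.ones((480,640),bool)); Q=P[(P[:,0]>.44)&(P[:,0]<.56)&(P[:,1]>.15)&(P[:,1]<.31)&(P[:,2]>.007)]
    print(k,np.round(Q.min(0),4),np.round(Q.max(0)[1],4))
s=get_state(); print(s['qd'],s['tcp_pos'],s['time_s'])
print(r.close_job())
E
```

```text
before [0.4441 0.1865 0.007 ] 0.2814
now [0.4459 0.1584 0.007 ] 0.2995
[-0.04515443  0.05621926 -0.08159869 -0.07792034  0.01969546 -0.02592428] [ 0.45748588 -0.22982837  0.02097777] 16.1
the job is handed in; nothing more can be done
None
```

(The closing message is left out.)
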